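Sort the used things off the front of the worktop

TASK

Clear the five things standing and lying along the front of the worktop into their holders: stand the two bottles upright in the block with round wells, one in each well, and the two cartons upright in the tray with rectangular bays, one in each bay; either place will do for either one of a kind. Lay the handpiece level along its cradle, resting in both V-shaped supports, either way round. Leave the pouch roll and the beaker where they are.

Things in the scene. Friction and masses are not known exactly. Their poses are not given: they have to be found in the camera images.
- bottle_amber_mid (a point): Brown round bottle with a black cap, 78 mm tall, loose, standing upright; body 36 mm in diameter up to 64 mm above its base, cap 22 mm in diameter above. The point is on its axis half-way up, 39 mm above its base; z is up along the bottle. Grip round the body.
- bottle_red_mid (a point): White round dropper bottle with a red label and a long pale cone cap, 98 mm tall, loose, standing upright; body 40 mm in diameter up to 66 mm, cone above. The point is on its axis half-way up, 49 mm above its base; z is up along the bottle. Grip round the body.
- carton_green_mid (a point): Slim white and green upright carton, 22 x 23 mm and 72 mm tall, loose. The point is its centre, 36 mm above its base; x and y are along its sides, z up.
- carton_bond_mid (a point): Larger white and crimson upright carton, 32 mm (x) by 46 mm (y) and 88 mm tall, loose. The point is its centre, 44 mm above its base; x is across its narrow side, which is the one to grip, near the top; z up.
- handpiece_mid (a point): Grey metal dental handpiece, a slim round rod 148 mm long and about 18 mm in diameter, loose, lying on the worktop roughly crosswise to the robot. The point is its centre, about 9 mm above the worktop while it lies there; y is along the rod, x level across it.
- bottle_rack: Grey block with two round wells, 76 mm (x) by 160 mm (y), 18 mm high, fixed. Origin: centre of its underside. The wells are 62 mm in diameter with centres at y = -40 and +40 mm (x = 0); their floors are 4 mm above the worktop, 14 mm below the block's top.
- carton_tray: Low grey open tray with one cross wall that makes two rectangular bays, 72 mm (x) by 156 mm (y), 16 mm high, walls 4 mm, fixed. Origin: centre of its underside. Each bay is 64 mm (x) by 72 mm (y) inside, with centres at y = -38 and +38 mm (x = 0); the floor is 4 mm above the worktop.
- cradle: Grey cradle for the handpiece, fixed: a base plate 60 mm (x) by 120 mm (y), 10 mm thick, with two upright V-shaped supports 12 mm thick (in y) at y = -42 and +42 mm, free space between them. Origin: centre of the base's underside. The Vs open upward at 90 degrees, bottom of the notch 22 mm and tips about 48 mm above the worktop, mouth 51 mm wide (x). A handpiece in both Vs lies along y with its centre line about 34 mm above the worktop.
- pouch_roll: Bystander: pale blue roll of pouches standing at the left of the work, about 88 x 101 mm, 66 mm high, loose, to be left alone. Origin: centre of its underside.
- beaker: Bystander: beige beaker behind the holders, 78 mm across, 111 mm high, loose, to be left alone. Origin: centre of its underside. Above it, just behind the row of holders, wall cabinets hang 0.58 m over the worktop: carry things low there (undersides 12 cm up clear everything), in straight lines.

How it is judged (in metres and radians):
At the end, for the whole second after the job is handed in: One bottle upright on each well floor (15 mm of the well's centre), one carton upright on the floor of each bay (22 mm of its centre), tilts under 0.15 rad; handpiece in both Vs, along the cradle within 0.15 rad, level within 0.12 rad, centred within 12 mm across and 30 mm along; all at rest ((((x of bottle_amber_mid in the frame of bottle_rack between -0.017 and 0.017 m and y of bottle_amber_mid in the frame of bottle_rack between 0.023 and 0.057 m and z of bottle_amber_mid in the frame of bottle_rack between 0.037 and 0.049 m and angle between bottle_amber_mid's own z axis and vertical below 0.15 rad) and (x of bottle_red_mid in the frame of bottle_rack between -0.015 and 0.015 m and y of bottle_red_mid in the frame of bottle_rack between -0.055 and -0.025 m and z of bottle_red_mid in the frame of bottle_rack between 0.047 and 0.059 m and angle between bottle_red_mid's own z axis and vertical below 0.15 rad)) or ((x of bottle_amber_mid in the frame of bottle_rack between -0.017 and 0.017 m and y of bottle_amber_mid in the frame of bottle_rack between -0.057 and -0.023 m and z of bottle_amber_mid in the frame of bottle_rack between 0.037 and 0.049 m and angle between bottle_amber_mid's own z axis and vertical below 0.15 rad) and (x of bottle_red_mid in the frame of bottle_rack between -0.015 and 0.015 m and y of bottle_red_mid in the frame of bottle_rack between 0.025 and 0.055 m and z of bottle_red_mid in the frame of bottle_rack between 0.047 and 0.059 m and angle between bottle_red_mid's own z axis and vertical below 0.15 rad))) and (((x of carton_green_mid in the frame of carton_tray between -0.024 and 0.024 m and y of carton_green_mid in the frame of carton_tray between 0.01 and 0.066 m and z of carton_green_mid in the frame of carton_tray between 0.034 and 0.046 m and angle between carton_green_mid's own z axis and vertical below 0.15 rad) and (x of carton_bond_mid in the frame of carton_tray between -0.022 and 0.022 m and y of carton_bond_mid in the frame of carton_tray between -0.064 and -0.012 m and z of carton_bond_mid in the frame of carton_tray between 0.042 and 0.054 m and angle between carton_bond_mid's own z axis and vertical below 0.15 rad)) or ((x of carton_green_mid in the frame of carton_tray between -0.024 and 0.024 m and y of carton_green_mid in the frame of carton_tray between -0.066 and -0.01 m and z of carton_green_mid in the frame of carton_tray between 0.034 and 0.046 m and angle between carton_green_mid's own z axis and vertical below 0.15 rad) and (x of carton_bond_mid in the frame of carton_tray between -0.022 and 0.022 m and y of carton_bond_mid in the frame of carton_tray between 0.012 and 0.064 m and z of carton_bond_mid in the frame of carton_tray between 0.042 and 0.054 m and angle between carton_bond_mid's own z axis and vertical below 0.15 rad))) and x of handpiece_mid in the frame of cradle between -0.012 and 0.012 m and y of handpiece_mid in the frame of cradle between -0.03 and 0.03 m and z of handpiece_mid in the frame of cradle between 0.028 and 0.044 m and angle between the y axis of handpiece_mid and the y axis of cradle, either way round below 0.15 rad and angle between handpiece_mid's own y axis and vertical between 1.45 and 1.69 rad and linear speed of each of bottle_amber, bottle_red, carton_green, carton_bond, handpiece below 0.02 m/s); the robot touches nothing.
It fails at once if the pouch roll is moved by more than 25 mm (distance of pouch_roll from where it was at the start of the episode above 0.025 m).
It fails at once if the beaker is moved by more than 25 mm (distance of beaker from where it was at the start of the episode above 0.025 m).
It also fails if it takes over 109 s, if anything falls off the work surface, if the arm or the gripper's body presses on something with over 40 N, if the wrist force passes 120 N, or if a joint passes its speed limit or range.

ROBOT

A 7-joint arm with a two-finger parallel gripper is mounted at the origin on a cart in front of the work surface, level with it; the furniture and walls round the work are solid. World frame = base frame: x ahead of the robot, y to its left, z up, the work surface at z = 0. Lengths are in mm, angles in rad, forces in N, time in s.
With the tool pointing down it reaches from about 425 to 800 mm from the base axis. Payload 8.3 kg.
Tool frame: the origin (TCP) lies on the centre line of the jaws, within the pads' length; the fingertips stand 19 mm ahead of it and the grasp point (between the pads) is the TCP; z points along the fingers, y is the line along which they close (so a half turn about z gives the same grasp; the last joint's range is limited). The gripper opens to 85 mm and grips with 20 to 120 N. Pads are 22 mm wide; open, the fingers measure 114 mm over their backs; the gripper's body (76 mm by 85 mm) begins 54 mm behind the grasp point. The pads swing forward as they close: fully open they stand 13 mm farther back than shut.
Start: joints at [-1.378, 0.383, 0.016, 1.37, -0.006, 1.388, -0.046], TCP at [158.087, 604.659, 250.279] pointing down, gripper open.
Joint ranges: [-2.95, 2.95], [-0.25, 2.06], [-1.52, 1.56], [0.18, 2.33], [-1.44, 4.58], [0.02, 2.06], [-3.01, 3.01]. Speed limits (rad/s): [2.39, 2.39, 3.01, 3.01, 3.14, 3.14, 3.14].

INTERFACE

Orientations are given as a 3x3 rotation matrix whose columns are the frame's x, y, z axes.
In Python, from cell import robot, read_camera, get_calibration, job gives the robot as it stands.
- The arm moves only by the shell command python3 -m creep 'ROWS'. ROWS is JSON, a list of rows, each an object of numbers: "gripper": the finger opening in m, from 0 to 0.0854; "tx", "ty", "tz": the shift along the tool's x, y, z in m; "wx", "wy", "wz": the turn, a rotation vector about the tool's x, y, z in rad. In form: [{"gripper": .., "tx": .., "ty": .., "tz": .., "wx": .., "wy": .., "wz": ..}, ...]. A call has 1 to 12 rows; each row shifts and turns the commanded pose from where the row before left it, along the tool's axes as they then stand; what a row does not reach is not made up. A row lasts 1/12 s, in which the tool goes at most 41.7 mm and 7.16 degrees, less where a joint would pass 70% of its speed; a pose out of reach is approached as far as the arm can. A call with a gripper value outside its range is refused whole. The fingers move at their own pace and stop on an object; the grip force is fixed at half the most. Time passes only in rows, so rows that do not move let the fingers close. It gives the time, the measured TCP pose, the force, the opening and the grip force at its end, in the units of the state.
- robot.get_obs(): the state, without advancing time (a new reading comes with each control period).
- read_camera(name): name is "side" or "top" or "wrist"; returns the picture (480x640x3 uint8, red, green, blue); there is no depth.
- get_calibration(name): a dict with "camera_matrix" (3x3 intrinsics, pixels), "rvec" (rotation vector, rad) and "tvec" (3), from world to camera coordinates, as OpenCV has them. Camera axes: x right, y down, z forward; pixel columns grow to the right and rows downward; lengths in mm; the calibration is good to about 2 mm. A picture is of the moment at which its call begins: read the wrist's pose just before it. get_calibration takes no time and is no camera call; for the wrist camera it gives the pose at the moment of the call.
- job.hand_in(): hands the job in; it is judged then, once.
The state is a dict: "t": time; "qpos": joint angles; "qvel": joint speeds; "joint_efforts": joint torques, N m; "eef_pos": TCP position; "ee_rot": TCP orientation; "wrist_force": force on the tool from outside, world axes, zero at the start; "wrist_torque": the same for the moment, N m; "opening": finger opening in mm; "grip_force": force on a finger pad.
Only numpy, scipy, OpenCV 4.12 (cv2) and the standard library are available. Lean on these libraries where they do the work, as an engineer would, in place of code of your own. Each camera call takes 0.05 s, during which the arm holds its last target. There are 200 camera calls.

## Working session

There is one attempt and no reset: what is moved stays moved. The work goes in short steps, Python scripts to look and compute and a shell command to move; the robot and the scene stay as the last step left them, time stands still between calls to the robot, and variables do not carry over. Pictures are saved under pics/ and viewed, at most 14 in all, crops included, and the job is handed in when it is done.

```bash
mkdir -p pics; ls
python3 - <<'E'
from cell import robot, read_camera, get_calibration
import cv2
o=robot.get_obs();print(o['t'],o['eef_pos'],o['ee_rot'],o['opening'])
for n in ['side','top','wrist']:
    c=get_calibration(n);print(n,c)
    cv2.imwrite(f'pics/{n}0.png',read_camera(n)[:,:,::-1])
E
```

```text
pics
0.0 [157.99423694 604.19871871 249.25752111] [[-9.67463678e-01  2.53009496e-01 -4.76803525e-04]
 [ 2.53009943e-01  9.67461685e-01 -1.96400700e-03]
 [-3.56232797e-05 -2.02074147e-03 -9.99997958e-01]] 85.55016280424306
side {'camera_matrix': array([[531.00709713,   0.        , 313.01283944],
       [  0.        , 531.00709713, 235.82544366],
       [  0.        ,   0.        ,   1.        ]]), 'rvec': array([ 2.09942685, -0.65205074,  0.32835095]), 'tvec': array([-348.91966632,  323.36140026,  907.45882802])}
top {'camera_matrix': array([[437.68562194,   0.        , 321.52342544],
       [  0.        , 437.68562194, 242.84726785],
       [  0.        ,   0.        ,   1.        ]]), 'rvec': array([ 2.13075101, -2.13684126,  0.17286387]), 'tvec': array([173.81623797, 573.35036961, 952.16918288])}
wrist {'camera_matrix': array([[396.32982971,   0.        , 325.34773752],
       [  0.        , 396.32982971, 245.05952092],
       [  0.        ,   0.        ,   1.        ]]), 'rvec': array([-2.30094191, -1.77792295, -0.24893638]), 'tvec': array([-624.11392682,  -35.49553845,  377.71480948])}
```

View pics/top0.png

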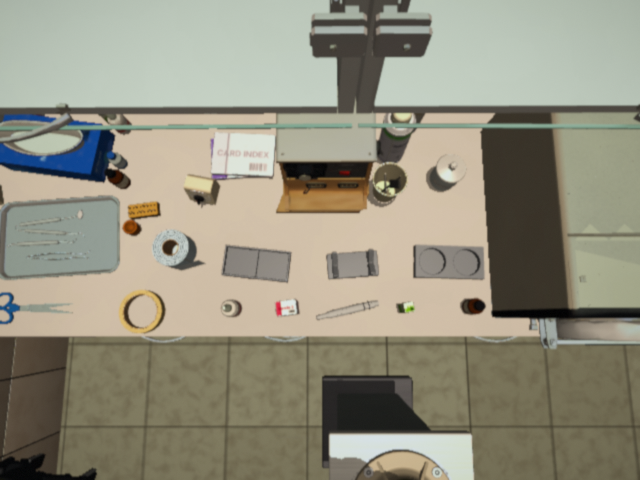

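View pics/side0.png

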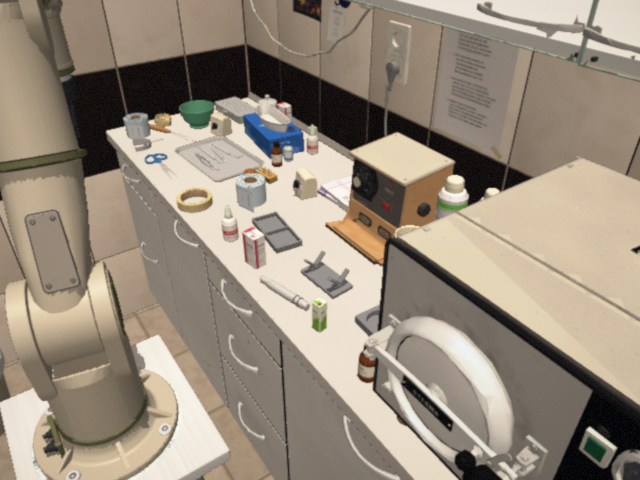

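The top view shows, left to right: red bottle (230,308), bond carton (286,307), handpiece (347,309), green carton (405,307), amber bottle (473,306). The holders are the tray (257,263), cradle (352,264) and rack (449,262). I'll zoom in for exact pixels.

```bash
cat > h.py <<'E'
import numpy as np,cv2
from cell import robot, read_camera, get_calibration
def ray(c,uv):
    R=cv2.Rodrigues(c['rvec'])[0];C=-R.T@c['tvec']
    d=R.T@np.linalg.inv(c['camera_matrix'])@np.array([uv[0],uv[1],1.]);return C,d
def at(c,uv,z):
    C,d=ray(c,uv);return C+d*(z-C[2])/d[2]
def px(c,p):
    return cv2.projectPoints(np.array([p],float),c['rvec'],c['tvec'],c['camera_matrix'],None)[0].ravel()
E
python3 - <<'E'
from h import *
c=get_calibration('top');im=cv2.imread('pics/top0.png')
cr=im[236:332,210:502];cv2.imwrite('pics/topcrop.png',cv2.resize(cr,None,fx=2.7,fy=2.7,interpolation=cv2.INTER_CUBIC))
print('cam',ray(c,(0,0))[0], px(c,[158,604,250]),px(c,[0,0,0]))
for n,uv,z in [('red',(230,308),60),('bond',(286,307),88),('hp',(347,309),9),('green',(405,307),72),('amber',(473,306),70),('tray',(257,263),16),('cradle',(352,264),10),('rack',(449,262),18),('roll',(172,247),66),('beaker',(388,185),111)]:
    print(n,at(c,uv,z).round())
E
```

```text
cam [ 409.58570572  169.06647459 1034.03334597] [ 64.02294523 468.61821278] [401.42190313 506.40044477]
red [427. 374.  60.]
bond [428. 248.  88.]
hp [425. 114.   9.]
green [428.  -9.  72.]
amber [ 430. -157.   70.]
tray [532. 323.  16.]
cradle [529. 101.  10.]
rack [ 533. -125.   18.]
roll [562. 507.  66.]
beaker [691.  26. 111.]
```

View pics/topcrop.png

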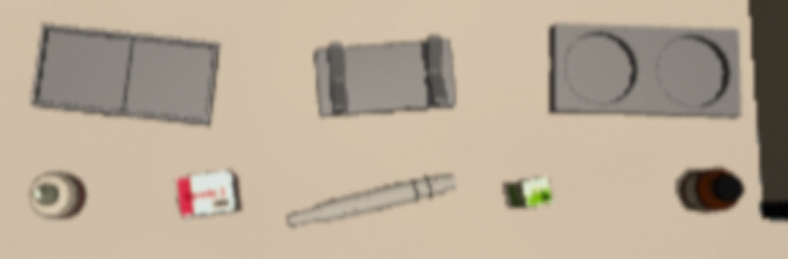

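View pics/wrist0.png

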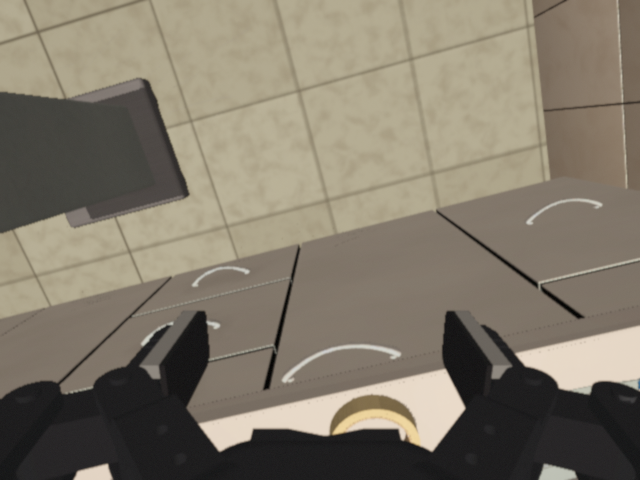

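The crop gives sharper pixels: carton tops, bottle tips, handpiece ends and holder corners. The wrist view shows only the floor and the counter edge for now. Next I'll compute poses and check them against the known sizes.

Run:
```python
from h import *
c=get_calibration('top')
F=lambda X,Y,z:at(c,(210+X/2.7-.3,236+Y/2.7-.3),z)
def quad(n,pts,z):
    P=np.array([F(*p,z)[:2] for p in pts]);(a,b)=((P[1]+P[2]-P[0]-P[3])/2),((P[3]+P[2]-P[0]-P[1])/2)
    print(n,P.mean(0).round(1),'long',np.linalg.norm(a).round(),'short',np.linalg.norm(b).round(),'yaw(long vs -y)',np.degrees(np.arctan2(a[0],-a[1])).round(1),'short',np.degrees(np.arctan2(-b[1],-b[0])).round(1))
quad('tray',[(43,25),(219,43),(210,125),(33,104)],16)
quad('cradle',[(316,50),(450,40),(456,106),(320,116)],10)
quad('rack',[(553,24),(738,30),(740,117),(552,111)],18)
quad('bond',[(178,178),(234,169),(240,211),(182,217)],88)
quad('green',[(523,180),(549,177),(552,203),(526,206)],72)
for n,X,Y,z in [('wellL',601,68,18),('wellR',693,71,18),('amber',728,188,78),('redtip',43,194,98),('redbase?',60,195,40)]: print(n,F(X,Y,z).round(1))
a,b=F(289,220,9),F(454,181,9);print('hp',(a+b)/2,np.linalg.norm(a-b),np.degrees(np.arctan2((b-a)[0],-(b-a)[1])))
w=get_calibration('wrist');o=robot.get_obs();C=ray(w,(320,240));R=np.array(o['ee_rot']);print('cam in tool',R.T@(C[0]-o['eef_pos']),R.T@C[1])
```

```text
tray [531.5 324.8] long 154.0 short 71.0 yaw(long vs -y) -6.5 short -5.5
cradle [528.2  99.6] long 118.0 short 58.0 yaw(long vs -y) 4.1 short 3.5
rack [ 533.2 -124.8] long 161.0 short 76.0 yaw(long vs -y) -2.0 short -2.6
bond [427.3 246.4] long 45.0 short 32.0 yaw(long vs -y) 7.3 short 7.7
green [428.7 -17.2] long 21.0 short 21.0 yaw(long vs -y) 6.3 short 4.6
wellL [535.3 -86.3  18. ]
wellR [ 532.4 -165.6   18. ]
amber [ 430.9 -168.5   78. ]
redtip [427.2 375.5  98. ]
redbase? [427.4 374.   40. ]
hp [422.66852494 112.88604227   9.        ] 145.54084836171364 12.976228987781779
cam in tool [ 7.08129494e+01  2.80879031e-02 -1.22137972e+02] [-0.26482121 -0.01359232  0.96438064]
```

Sizes agree with those given, to 1–3 mm. First I rotate the tool to square (ψ=0), then move over the red bottle.

```bash
python3 -m creep '[{"wz":0.1195},{"wz":0.1195},{"wz":0.1195},{"wz":0.1195},{"wz":0.1195},{"wz":0.1195},{"wz":0.1195},{"wz":0.1195},{"wz":0.1195},{"wz":0.1195},{"wz":0.1195}]'
python3 -m creep '[{"tx":-0.023,"ty":0.0269,"tz":0.008},{"tx":-0.023,"ty":0.0269,"tz":0.008},{"tx":-0.023,"ty":0.0269,"tz":0.008},{"tx":-0.023,"ty":0.0269,"tz":0.008},{"tx":-0.023,"ty":0.0269,"tz":0.008},{"tx":-0.023,"ty":0.0269,"tz":0.008},{"tx":-0.023,"ty":0.0269,"tz":0.008},{"tx":-0.023,"ty":0.0269,"tz":0.008},{"tx":-0.023,"ty":0.0269,"tz":0.008},{"tx":-0.023,"ty":0.0269,"tz":0.008},{}]'
python3 - <<'E'
from h import *
o=robot.get_obs();print(o['eef_pos'],o['ee_rot'],o['qpos'])
w=get_calibration('wrist');im=read_camera('wrist');cv2.imwrite('pics/w1.png',im[:,:,::-1])
print(px(w,[427,374.5,98]),px(w,[427,374.5,64]))
E
```

```text
[158.0119031  604.32695709 249.5151677 ] [[-9.67473706e-01  2.52971340e-01 -3.60530422e-04]
 [ 2.52971596e-01  9.67472580e-01 -1.47582155e-03]
 [-2.45372575e-05 -1.51902250e-03 -9.99998846e-01]] [-1.37790432  0.38405663  0.01638947  1.37088245 -0.0062931   1.38822226
 -0.04651086]
[160.6272395  563.37427771] [174.01503286 528.36505454]schema error: expected keys gripper, tx, ty, tz, wx, wy, wz
schema error: expected keys gripper, tx, ty, tz, wx, wy, wz
```

View pics/w1.png

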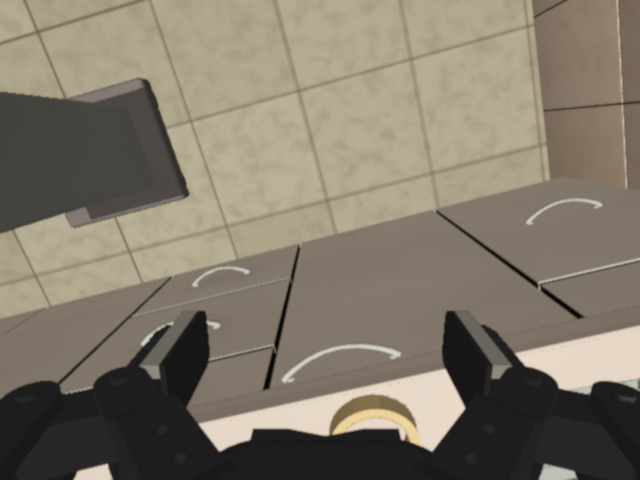

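The picture is the same start view, because the moves were refused: every row needs all the keys. I'll resend with full rows.

```bash
python3 -m creep '[{"gripper":0.085,"tx":0,"ty":0,"tz":0,"wx":0,"wy":0,"wz":0.1195},{"gripper":0.085,"tx":0,"ty":0,"tz":0,"wx":0,"wy":0,"wz":0.1195},{"gripper":0.085,"tx":0,"ty":0,"tz":0,"wx":0,"wy":0,"wz":0.1195},{"gripper":0.085,"tx":0,"ty":0,"tz":0,"wx":0,"wy":0,"wz":0.1195},{"gripper":0.085,"tx":0,"ty":0,"tz":0,"wx":0,"wy":0,"wz":0.1195},{"gripper":0.085,"tx":0,"ty":0,"tz":0,"wx":0,"wy":0,"wz":0.1195},{"gripper":0.085,"tx":0,"ty":0,"tz":0,"wx":0,"wy":0,"wz":0.1195},{"gripper":0.085,"tx":0,"ty":0,"tz":0,"wx":0,"wy":0,"wz":0.1195},{"gripper":0.085,"tx":0,"ty":0,"tz":0,"wx":0,"wy":0,"wz":0.1195},{"gripper":0.085,"tx":0,"ty":0,"tz":0,"wx":0,"wy":0,"wz":0.1195},{"gripper":0.085,"tx":0,"ty":0,"tz":0,"wx":0,"wy":0,"wz":0.1195}]'
```

```text
t: 1.12
eef_pos: [158.0, 604.6, 250.0]
ee_rot: [[0.005, 1.0, -0.0], [1.0, -0.005, -0.001], [-0.001, -0.0, -1.0]]
wrist_force: [0.4, -0.7, -0.9]
opening: 85.3
grip_force: 0.0
```

```bash
python3 -m creep '[{"gripper":0.085,"tx":-0.023,"ty":0.0269,"tz":0.008,"wx":0,"wy":0,"wz":0},{"gripper":0.085,"tx":-0.023,"ty":0.0269,"tz":0.008,"wx":0,"wy":0,"wz":0},{"gripper":0.085,"tx":-0.023,"ty":0.0269,"tz":0.008,"wx":0,"wy":0,"wz":0},{"gripper":0.085,"tx":-0.023,"ty":0.0269,"tz":0.008,"wx":0,"wy":0,"wz":0},{"gripper":0.085,"tx":-0.023,"ty":0.0269,"tz":0.008,"wx":0,"wy":0,"wz":0},{"gripper":0.085,"tx":-0.023,"ty":0.0269,"tz":0.008,"wx":0,"wy":0,"wz":0},{"gripper":0.085,"tx":-0.023,"ty":0.0269,"tz":0.008,"wx":0,"wy":0,"wz":0},{"gripper":0.085,"tx":-0.023,"ty":0.0269,"tz":0.008,"wx":0,"wy":0,"wz":0},{"gripper":0.085,"tx":-0.023,"ty":0.0269,"tz":0.008,"wx":0,"wy":0,"wz":0},{"gripper":0.085,"tx":-0.023,"ty":0.0269,"tz":0.008,"wx":0,"wy":0,"wz":0},{"gripper":0.085,"tx":0,"ty":0,"tz":0,"wx":0,"wy":0,"wz":0}]'
python3 - <<'E'
from h import *
o=robot.get_obs();print(o['qpos'])
w=get_calibration('wrist');im=read_camera('wrist');cv2.imwrite('pics/w2.png',im[:,:,::-1])
print(px(w,[427,374.5,98]),px(w,[427,374.5,64]))
E
```

```text
t: 2.03
eef_pos: [433.0, 367.0, 168.9]
ee_rot: [[0.01, 1.0, 0.002], [1.0, -0.01, -0.005], [-0.005, 0.002, -1.0]]
wrist_force: [-0.1, -1.7, 1.7]
opening: 85.0
grip_force: 0.0
[-1.07674161  0.32573967  0.39128207  1.66230171 -0.12733058  1.18133788
 -0.66571576]
[313.87511953 258.30513933] [315.45142175 240.29428635]
```

View pics/w2.png

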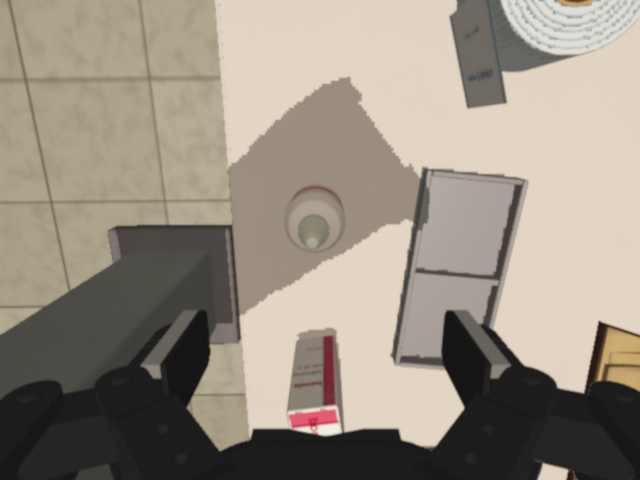

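The wrist view shows the red bottle's tip at (313,240) and body centre near (315,218). The prediction was about 18 px lower, so I'll check whether the arm was still settling. I'll compare again by matching the cap colour numerically.

Run:
```python
from h import *
o=robot.get_obs();print(o['eef_pos'],o['ee_rot'].round(4) if hasattr(o['ee_rot'],'round') else o['ee_rot'],np.abs(o['qvel']).max())
w=get_calibration('wrist');im=read_camera('wrist')
a=cv2.imread('pics/w2.png')[:,:,::-1]
t=a[225:255,298:330].copy();r=cv2.matchTemplate(im,t,cv2.TM_CCOEFF_NORMED);m=cv2.minMaxLoc(r);print(m[1],m[3],'tip now',m[3][0]+15,m[3][1]+15)
tip=(m[3][0]+15,m[3][1]+15);print(at(w,tip,98), px(w,[427,374.5,98]))
R=o['ee_rot'];C=ray(w,(320,240));print(np.array(R).T@(C[0]-o['eef_pos']))
# tray corners check from first pic, z=16 pixel (428,168),(525,180),(395,362)
for p in [(428,168),(525,180),(395,362)]: print(at(w,p,16).round())
```

```text
[430.51952287 370.15597697 169.44113831] [[ 7.7e-03  1.0e+00  4.0e-04]
 [ 1.0e+00 -7.7e-03 -2.9e-03]
 [-2.9e-03  4.0e-04 -1.0e+00]] 0.07214246907920727
0.9275000691413879 (303, 230) tip now 318 245
[426.54771695 384.72232837  98.        ] [319.12471753 264.01867301]
[ 7.07928674e+01 -1.17945211e-01 -1.22149807e+02]
[501. 415.  16.]
[568. 406.  16.]
[485. 264.  16.]
```

The wrist and top cameras disagree by about 10 mm in y, for both the tray and the bottle. I'll use the side camera to decide which is right.

Run:
```python
from h import *
s=get_calibration('side')
for y in (375,385): print('tip',px(s,[427,y,98]),'base',px(s,[427,y,0]))
for p in ([504,406,16],[501,415,16],[575,398,16],[570,407,16]): print('tray',p,px(s,p))
im=cv2.imread('pics/side0.png');cr=im[190:330,200:400];cv2.imwrite('pics/s0c.png',cv2.resize(cr,None,fx=4,fy=4,interpolation=cv2.INTER_CUBIC))
o=robot.get_obs();print(o['eef_pos'],px(s,o['eef_pos']),np.abs(o['qvel']).max())
cv2.imwrite('pics/side1.png',read_camera('side')[:,:,::-1])
```

```text
tip [228.27623091 206.19125174] base [232.11650518 238.8481207 ]
tip [226.43485156 204.44508335] base [230.33153707 237.01065323]
tray [504, 406, 16] [252.23893944 218.76383036]
tray [501, 415, 16] [249.60339402 217.60402836]
tray [575, 398, 16] [276.81220466 211.84809683]
tray [570, 407, 16] [273.50883468 210.95938182]
[428.50092061 372.84846237 169.79411042] [226.22483648 180.60880923] 0.0484501150518922
```

View pics/s0c.png

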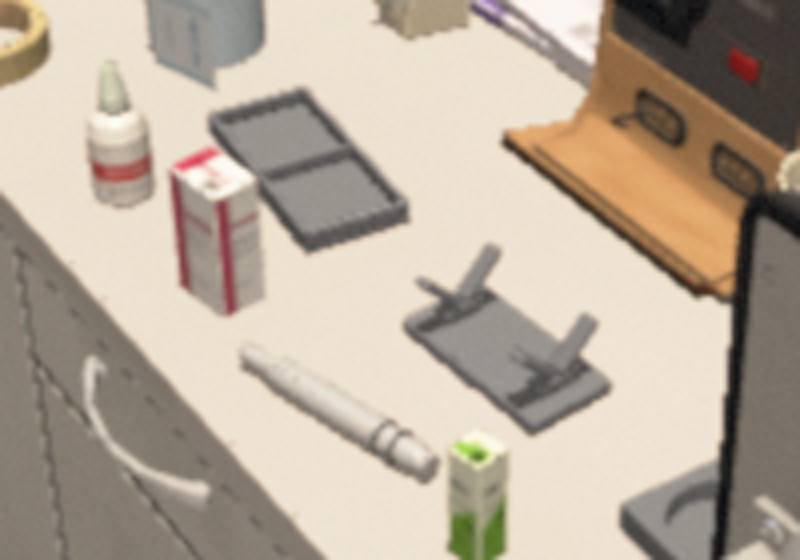

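The side view agrees with the top camera: tray corners are within 1 px, and the tip is at (227,205). The arm may have been settling when the wrist picture was taken, so I'll repeat the wrist measurement now that it is still.

Run:
```python
from h import *
o=robot.get_obs();print(o['t'],o['eef_pos'],np.abs(o['qvel']).max())
w=get_calibration('wrist');im=read_camera('wrist');cv2.imwrite('pics/w3.png',im[:,:,::-1])
a=cv2.imread('pics/w2.png')[:,:,::-1]
for n,(u,v),z in [('tip',(313,241),98),('trayc',(428,168),16),('trayc2',(525,180),16)]:
    t=a[v-14:v+15,u-14:u+15].copy();m=cv2.minMaxLoc(cv2.matchTemplate(im,t,cv2.TM_CCOEFF_NORMED));p=(m[3][0]+14,m[3][1]+14)
    print(n,round(m[1],2),p,at(w,p,z).round(1))
print('tcp px',px(w,o['eef_pos']))
```

```text
2.1833 [427.19689496 374.60875714 170.04653605] 0.028995764394568708
tip 0.65 (471, 457) [514.7 256.   98. ]
trayc 0.98 (436, 181) [503.3 411.5  16. ]
trayc2 0.99 (532, 193) [570.9 403.2  16. ]
tcp px [325.97189372 343.2627053 ]
```

View pics/side1.png

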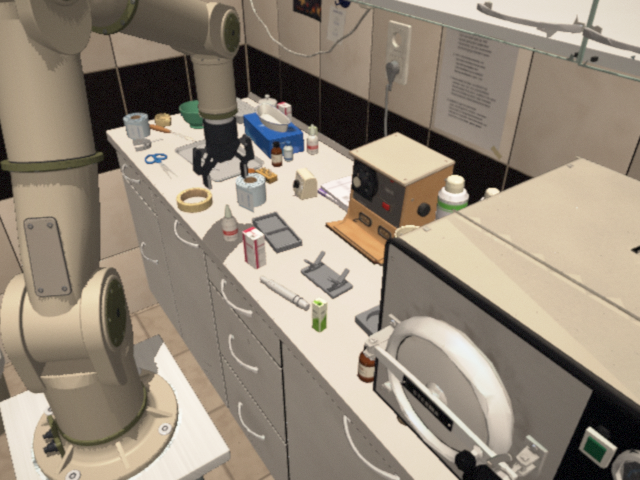

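In the side view the gripper sits where its pose says (fingertip midpoint near (226,178)). The wrist image offset was mostly settling lag, so I trust the top camera and the TCP. Descending and gripping red.

```bash
python3 -m creep '[{"gripper":0.085,"tx":0.002,"ty":0,"tz":0.025,"wx":0,"wy":0,"wz":0},{"gripper":0.085,"tx":0,"ty":0,"tz":0.03,"wx":0,"wy":0,"wz":0},{"gripper":0.085,"tx":0,"ty":0,"tz":0.03,"wx":0,"wy":0,"wz":0},{"gripper":0.085,"tx":0,"ty":0,"tz":0.02,"wx":0,"wy":0,"wz":0},{"gripper":0.085,"tx":0,"ty":0,"tz":0.015,"wx":0,"wy":0,"wz":0},{"gripper":0.06,"tx":0,"ty":0,"tz":0,"wx":0,"wy":0,"wz":0},{"gripper":0.03,"tx":0,"ty":0,"tz":0,"wx":0,"wy":0,"wz":0},{"gripper":0.03,"tx":0,"ty":0,"tz":0,"wx":0,"wy":0,"wz":0},{"gripper":0.03,"tx":0,"ty":0,"tz":0,"wx":0,"wy":0,"wz":0},{"gripper":0.03,"tx":0,"ty":0,"tz":0,"wx":0,"wy":0,"wz":0},{"gripper":0.03,"tx":0,"ty":0,"tz":0,"wx":0,"wy":0,"wz":0},{"gripper":0.03,"tx":0,"ty":0,"tz":0,"wx":0,"wy":0,"wz":0}]'
```

```text
t: 3.23
eef_pos: [427.7, 378.1, 52.2]
ee_rot: [[-0.001, 1.0, 0.001], [1.0, 0.001, 0.003], [0.003, 0.001, -1.0]]
wrist_force: [-2.3, -0.4, 6.7]
opening: 36.3
grip_force: 60.0
```

```bash
python3 -m creep '[{"gripper":0.03,"tx":0,"ty":0,"tz":-0.02,"wx":0,"wy":0,"wz":0},{"gripper":0.03,"tx":0,"ty":0,"tz":-0.035,"wx":0,"wy":0,"wz":0},{"gripper":0.03,"tx":0,"ty":0,"tz":-0.04,"wx":0,"wy":0,"wz":0},{"gripper":0.03,"tx":0,"ty":0,"tz":-0.025,"wx":0,"wy":0,"wz":0},{"gripper":0.03,"tx":-0.036,"ty":0.0083,"tz":0,"wx":0,"wy":0,"wz":0},{"gripper":0.03,"tx":-0.036,"ty":0.0083,"tz":0,"wx":0,"wy":0,"wz":0},{"gripper":0.03,"tx":-0.036,"ty":0.0083,"tz":0,"wx":0,"wy":0,"wz":0},{"gripper":0.03,"tx":-0.036,"ty":0.0083,"tz":0,"wx":0,"wy":0,"wz":0},{"gripper":0.03,"tx":-0.036,"ty":0.0083,"tz":0,"wx":0,"wy":0,"wz":0},{"gripper":0.03,"tx":-0.036,"ty":0.0083,"tz":0,"wx":0,"wy":0,"wz":0},{"gripper":0.03,"tx":-0.036,"ty":0.0083,"tz":0,"wx":0,"wy":0,"wz":0},{"gripper":0.03,"tx":-0.036,"ty":0.0083,"tz":0,"wx":0,"wy":0,"wz":0}]'
python3 -m creep '[{"gripper":0.03,"tx":-0.036,"ty":0.0083,"tz":0,"wx":0,"wy":0,"wz":0},{"gripper":0.03,"tx":-0.036,"ty":0.0083,"tz":0,"wx":0,"wy":0,"wz":0},{"gripper":0.03,"tx":-0.036,"ty":0.0083,"tz":0,"wx":0,"wy":0,"wz":0},{"gripper":0.03,"tx":-0.036,"ty":0.0083,"tz":0,"wx":0,"wy":0,"wz":0},{"gripper":0.03,"tx":-0.0215,"ty":0.0055,"tz":0,"wx":0,"wy":0,"wz":0},{"gripper":0.03,"tx":-0.01,"ty":0.0024,"tz":0,"wx":0,"wy":0,"wz":0},{"gripper":0.03,"tx":0,"ty":0,"tz":0,"wx":0,"wy":0,"wz":0},{"gripper":0.03,"tx":0,"ty":0,"tz":0,"wx":0,"wy":0,"wz":0},{"gripper":0.03,"tx":0,"ty":0,"tz":0,"wx":0,"wy":0,"wz":0},{"gripper":0.03,"tx":0,"ty":0,"tz":0,"wx":0,"wy":0,"wz":0}]'
```

```text
t: 4.23
eef_pos: [494.1, 87.1, 171.4]
ee_rot: [[-0.001, 1.0, 0.002], [1.0, 0.001, 0.001], [0.001, 0.002, -1.0]]
wrist_force: [0.7, 0.3, -0.8]
opening: 36.5
grip_force: 60.3
t: 5.07
eef_pos: [535.0, -84.3, 170.3]
ee_rot: [[-0.004, 1.0, -0.0], [1.0, 0.004, 0.001], [0.001, -0.0, -1.0]]
wrist_force: [-0.2, -0.2, -1.4]
opening: 36.4
grip_force: 60.3
```

```bash
python3 -m creep '[{"gripper":0.03,"tx":-0.001,"ty":0,"tz":0.02,"wx":0,"wy":0,"wz":0},{"gripper":0.03,"tx":0,"ty":0,"tz":0.03,"wx":0,"wy":0,"wz":0},{"gripper":0.03,"tx":0,"ty":0,"tz":0.03,"wx":0,"wy":0,"wz":0},{"gripper":0.03,"tx":0,"ty":0,"tz":0.02,"wx":0,"wy":0,"wz":0},{"gripper":0.03,"tx":0,"ty":0,"tz":0.009,"wx":0,"wy":0,"wz":0},{"gripper":0.03,"tx":0,"ty":0,"tz":0.003,"wx":0,"wy":0,"wz":0},{"gripper":0.03,"tx":0,"ty":0,"tz":0.001,"wx":0,"wy":0,"wz":0},{"gripper":0.03,"tx":0,"ty":0,"tz":0.001,"wx":0,"wy":0,"wz":0},{"gripper":0.03,"tx":0,"ty":0,"tz":0,"wx":0,"wy":0,"wz":0},{"gripper":0.03,"tx":0,"ty":0,"tz":0,"wx":0,"wy":0,"wz":0}]'
```

```text
t: 5.9
eef_pos: [535.8, -87.7, 57.5]
ee_rot: [[-0.001, 1.0, 0.002], [1.0, 0.001, 0.0], [0.0, 0.002, -1.0]]
wrist_force: [-0.9, 0.1, -1.1]
opening: 36.5
grip_force: 60.3
```

```bash
python3 -m creep '[{"gripper":0.03,"tx":0.001,"ty":-0.001,"tz":0.001,"wx":0,"wy":0,"wz":0},{"gripper":0.03,"tx":0,"ty":0,"tz":0,"wx":0,"wy":0,"wz":0},{"gripper":0.045,"tx":0,"ty":0,"tz":0,"wx":0,"wy":0,"wz":0},{"gripper":0.06,"tx":0,"ty":0,"tz":0,"wx":0,"wy":0,"wz":0},{"gripper":0.085,"tx":0,"ty":0,"tz":0,"wx":0,"wy":0,"wz":0},{"gripper":0.085,"tx":0,"ty":0,"tz":0,"wx":0,"wy":0,"wz":0},{"gripper":0.085,"tx":0,"ty":0,"tz":-0.02,"wx":0,"wy":0,"wz":0},{"gripper":0.085,"tx":0,"ty":0,"tz":-0.03,"wx":0,"wy":0,"wz":0},{"gripper":0.085,"tx":0,"ty":0,"tz":-0.04,"wx":0,"wy":0,"wz":0},{"gripper":0.085,"tx":0,"ty":0,"tz":-0.025,"wx":0,"wy":0,"wz":0},{"gripper":0.085,"tx":0,"ty":0,"tz":0,"wx":0,"wy":0,"wz":0}]'
python3 - <<'E'
from h import *
cv2.imwrite('pics/side2.png',read_camera('side')[:,:,::-1]);im=read_camera('top')[:,:,::-1];cv2.imwrite('pics/top2.png',im)
c=get_calibration('top');print(px(c,[535,-85.5,102]),px(c,[535,-86,70]))
E
```

```text
t: 6.82
eef_pos: [536.8, -87.6, 176.0]
ee_rot: [[0.0, 1.0, 0.009], [1.0, -0.0, -0.0], [-0.0, 0.009, -1.0]]
wrist_force: [0.6, -0.7, 0.4]
opening: 84.8
grip_force: 0.0
[441.56446433 256.17539587] [437.93845383 258.11137801]
```

```bash
python3 -m creep '[{"gripper":0.085,"tx":-0.015,"ty":-0.02,"tz":0,"wx":0,"wy":0,"wz":0},{"gripper":0.085,"tx":-0.024,"ty":-0.032,"tz":0.005,"wx":0,"wy":0,"wz":0},{"gripper":0.085,"tx":-0.024,"ty":-0.031,"tz":0.005,"wx":0,"wy":0,"wz":0},{"gripper":0.085,"tx":-0.013,"ty":-0.016,"tz":0.005,"wx":0,"wy":0,"wz":0},{"gripper":0.085,"tx":-0.006,"ty":-0.006,"tz":0.005,"wx":0,"wy":0,"wz":0},{"gripper":0.085,"tx":0,"ty":0,"tz":0,"wx":0,"wy":0,"wz":0},{"gripper":0.085,"tx":0,"ty":0,"tz":0,"wx":0,"wy":0,"wz":0},{"gripper":0.085,"tx":0,"ty":0,"tz":0,"wx":0,"wy":0,"wz":0}]'
python3 - <<'E'
from h import *
o=robot.get_obs();print(o['eef_pos'],o['qpos'],np.abs(o['qvel']).max())
im=read_camera('top')[:,:,::-1];im2=read_camera('wrist')[:,:,::-1]
a=cv2.resize(im[170:350,360:600],(800,600));b=cv2.resize(im2,(640,480))
out=np.hstack([cv2.resize(im[180:350,370:540],(400,400)),cv2.resize(im2,(400,300),interpolation=cv2.INTER_AREA).copy() if 0 else cv2.copyMakeBorder(cv2.resize(im2,(400,300),interpolation=cv2.INTER_AREA),0,100,0,0,cv2.BORDER_CONSTANT)])
cv2.imwrite('pics/m3.png',out)
w=get_calibration('wrist');print([px(w,p).round() for p in ([431,-168.5,78],[535,-85.5,102],[532,-165,18])])
E
```

```text
t: 7.58
eef_pos: [430.1, -167.5, 150.1]
ee_rot: [[-0.003, 1.0, -0.0], [1.0, 0.003, -0.0], [-0.0, -0.0, -1.0]]
wrist_force: [0.5, 0.5, -0.8]
opening: 85.2
grip_force: 0.0
[ 430.10314099 -167.4939721   150.12284406] [-0.38719724  0.12399507  0.74687645  1.96530394 -0.09458996  1.08713401
  0.40253408] 0.007785243985176583
[array([328., 273.]), array([586., 102.]), array([479., 237.])]
```

View pics/m3.png

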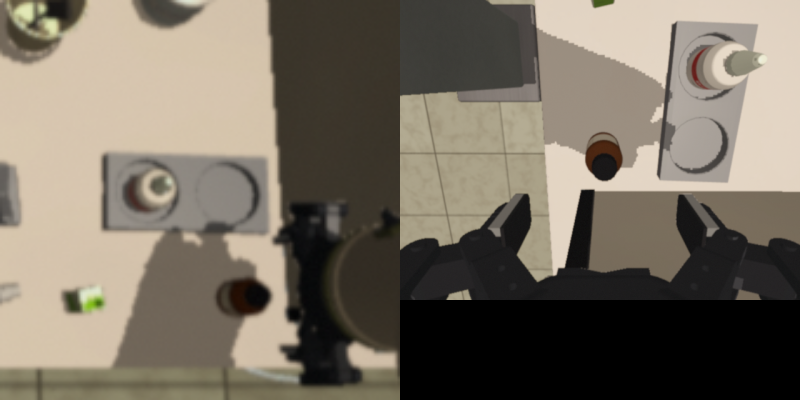

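Red stands in the left well. Amber's cap is at wrist px (326,266), about 3 mm from the prediction. Descending on amber.

```bash
python3 -m creep '[{"gripper":0.085,"tx":0.001,"ty":0.001,"tz":0.02,"wx":0,"wy":0,"wz":0},{"gripper":0.085,"tx":0,"ty":0,"tz":0.03,"wx":0,"wy":0,"wz":0},{"gripper":0.085,"tx":0,"ty":0,"tz":0.03,"wx":0,"wy":0,"wz":0},{"gripper":0.085,"tx":0,"ty":0,"tz":0.017,"wx":0,"wy":0,"wz":0},{"gripper":0.085,"tx":0,"ty":0,"tz":0.008,"wx":0,"wy":0,"wz":0},{"gripper":0.06,"tx":0,"ty":0,"tz":0,"wx":0,"wy":0,"wz":0},{"gripper":0.025,"tx":0,"ty":0,"tz":0,"wx":0,"wy":0,"wz":0},{"gripper":0.025,"tx":0,"ty":0,"tz":0,"wx":0,"wy":0,"wz":0},{"gripper":0.025,"tx":0,"ty":0,"tz":0,"wx":0,"wy":0,"wz":0},{"gripper":0.025,"tx":0,"ty":0,"tz":0,"wx":0,"wy":0,"wz":0},{"gripper":0.025,"tx":0,"ty":0,"tz":0,"wx":0,"wy":0,"wz":0},{"gripper":0.025,"tx":0,"ty":0,"tz":0,"wx":0,"wy":0,"wz":0}]'
```

```text
t: 8.68
eef_pos: [431.0, -168.0, 46.8]
ee_rot: [[-0.0, 1.0, 0.003], [1.0, 0.0, 0.0], [0.0, 0.003, -1.0]]
wrist_force: [-2.0, -0.2, 7.2]
opening: 33.7
grip_force: 59.0
```

```bash
python3 -m creep '[{"gripper":0.025,"tx":0,"ty":0,"tz":-0.02,"wx":0,"wy":0,"wz":0},{"gripper":0.025,"tx":0,"ty":0,"tz":-0.025,"wx":0,"wy":0,"wz":0},{"gripper":0.025,"tx":0,"ty":0.015,"tz":-0.005,"wx":0,"wy":0,"wz":0},{"gripper":0.025,"tx":0.002,"ty":0.025,"tz":0,"wx":0,"wy":0,"wz":0},{"gripper":0.025,"tx":0.001,"ty":0.03,"tz":0,"wx":0,"wy":0,"wz":0},{"gripper":0.025,"tx":0,"ty":0.021,"tz":0,"wx":0,"wy":0,"wz":0},{"gripper":0.025,"tx":0,"ty":0.01,"tz":0,"wx":0,"wy":0,"wz":0},{"gripper":0.025,"tx":0,"ty":0,"tz":0,"wx":0,"wy":0,"wz":0},{"gripper":0.025,"tx":0,"ty":0,"tz":0.02,"wx":0,"wy":0,"wz":0},{"gripper":0.025,"tx":0,"ty":0,"tz":0.018,"wx":0,"wy":0,"wz":0},{"gripper":0.025,"tx":0,"ty":0,"tz":0.006,"wx":0,"wy":0,"wz":0},{"gripper":0.025,"tx":0,"ty":0,"tz":0,"wx":0,"wy":0,"wz":0}]'
python3 -m creep '[{"gripper":0.025,"tx":0,"ty":0,"tz":0.001,"wx":0,"wy":0,"wz":0},{"gripper":0.025,"tx":0,"ty":0,"tz":0,"wx":0,"wy":0,"wz":0},{"gripper":0.025,"tx":0,"ty":0,"tz":0,"wx":0,"wy":0,"wz":0}]'
```

```text
t: 9.68
eef_pos: [529.8, -165.0, 51.6]
ee_rot: [[0.0, 1.0, -0.001], [1.0, -0.0, 0.001], [0.001, -0.001, -1.0]]
wrist_force: [0.5, -0.4, -1.3]
opening: 33.4
grip_force: 60.1
t: 9.93
eef_pos: [530.7, -164.9, 50.9]
ee_rot: [[-0.0, 1.0, 0.0], [1.0, 0.0, -0.0], [-0.0, 0.0, -1.0]]
wrist_force: [-2.7, -0.2, 3.5]
opening: 33.8
grip_force: 60.5
```

```bash
python3 -m creep '[{"gripper":0.045,"tx":0,"ty":0,"tz":0,"wx":0,"wy":0,"wz":0},{"gripper":0.06,"tx":0,"ty":0,"tz":0,"wx":0,"wy":0,"wz":0},{"gripper":0.085,"tx":0,"ty":0,"tz":0,"wx":0,"wy":0,"wz":0},{"gripper":0.085,"tx":0,"ty":0,"tz":0,"wx":0,"wy":0,"wz":0},{"gripper":0.085,"tx":0,"ty":0,"tz":-0.02,"wx":0,"wy":0,"wz":0},{"gripper":0.085,"tx":0,"ty":0,"tz":-0.04,"wx":0,"wy":0,"wz":0},{"gripper":0.085,"tx":0,"ty":0,"tz":-0.04,"wx":0,"wy":0,"wz":0},{"gripper":0.085,"tx":0,"ty":0,"tz":-0.02,"wx":0,"wy":0,"wz":0}]'
python3 -m creep '[{"gripper":0.085,"tx":0.02,"ty":-0.014,"tz":0,"wx":0,"wy":0,"wz":0},{"gripper":0.085,"tx":0.033,"ty":-0.023,"tz":0,"wx":0,"wy":0,"wz":0},{"gripper":0.085,"tx":0.033,"ty":-0.023,"tz":0,"wx":0,"wy":0,"wz":0},{"gripper":0.085,"tx":0.033,"ty":-0.023,"tz":0,"wx":0,"wy":0,"wz":0},{"gripper":0.085,"tx":0.02,"ty":-0.014,"tz":0.01,"wx":0,"wy":0,"wz":0},{"gripper":0.085,"tx":0.009,"ty":-0.005,"tz":0.01,"wx":0,"wy":0,"wz":0},{"gripper":0.085,"tx":0,"ty":0,"tz":0.01,"wx":0,"wy":0,"wz":-0.1},{"gripper":0.085,"tx":0,"ty":0,"tz":0,"wx":0,"wy":0,"wz":0},{"gripper":0.085,"tx":0,"ty":0,"tz":0,"wx":0,"wy":0,"wz":0},{"gripper":0.085,"tx":0,"ty":0,"tz":0,"wx":0,"wy":0,"wz":0}]'
python3 - <<'E'
from h import *
o=robot.get_obs();print(o['eef_pos'],np.abs(o['qvel']).max())
w=get_calibration('wrist');im2=read_camera('wrist')[:,:,::-1];cv2.imwrite('pics/w4.png',im2);im=read_camera('top')[:,:,::-1]
print('green centre', px(w,[428.7,-17.2,72]),[px(w,[x,y,72]).round() for x,y in ((417,-29),(440,-29),(440,-6),(417,-6))])
out=np.hstack([cv2.resize(im[180:350,370:540],(320,320)),cv2.copyMakeBorder(im2,0,0,0,0,0)[80:400,150:600]])
cv2.imwrite('pics/m4.png',out)
E
```

```text
t: 10.6
eef_pos: [532.3, -165.6, 174.7]
ee_rot: [[0.0, 1.0, 0.005], [1.0, -0.0, -0.001], [-0.001, 0.005, -1.0]]
wrist_force: [1.2, -0.2, 0.6]
opening: 85.0
grip_force: 0.0
t: 11.43
eef_pos: [429.5, -17.7, 140.7]
ee_rot: [[-0.096, 0.995, 0.0], [0.995, 0.096, -0.001], [-0.001, 0.0, -1.0]]
wrist_force: [-0.6, -0.1, -0.1]
opening: 85.1
grip_force: 0.0
[429.53545625 -17.69579435 140.65069841] 0.006671848048659138
green centre [324.4145277  273.04942524] [array([300., 292.]), array([344., 296.]), array([349., 254.]), array([303., 250.])]
```

View pics/m4.png

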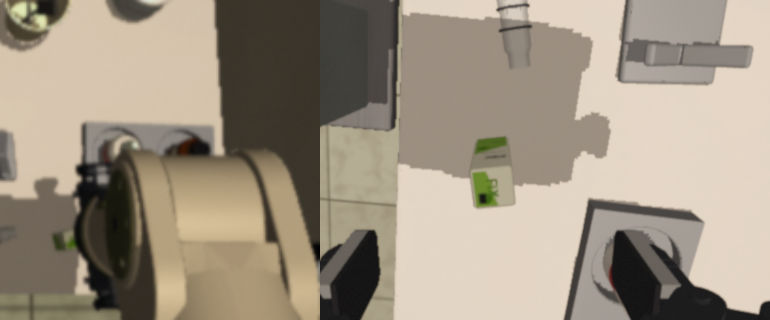

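Green's top is at wrist px (323,267), within 3 mm of the prediction. Descending on it.

```bash
python3 -m creep '[{"gripper":0.085,"tx":0.002,"ty":0,"tz":0.02,"wx":0,"wy":0,"wz":0},{"gripper":0.085,"tx":0,"ty":0,"tz":0.03,"wx":0,"wy":0,"wz":0},{"gripper":0.085,"tx":0,"ty":0,"tz":0.027,"wx":0,"wy":0,"wz":0},{"gripper":0.085,"tx":0,"ty":0,"tz":0.012,"wx":0,"wy":0,"wz":0},{"gripper":0.07,"tx":0,"ty":0,"tz":0.007,"wx":0,"wy":0,"wz":0},{"gripper":0.05,"tx":0,"ty":0,"tz":0,"wx":0,"wy":0,"wz":0},{"gripper":0.03,"tx":0,"ty":0,"tz":0,"wx":0,"wy":0,"wz":0},{"gripper":0.012,"tx":0,"ty":0,"tz":0,"wx":0,"wy":0,"wz":0},{"gripper":0.012,"tx":0,"ty":0,"tz":0,"wx":0,"wy":0,"wz":0},{"gripper":0.012,"tx":0,"ty":0,"tz":0,"wx":0,"wy":0,"wz":0},{"gripper":0.012,"tx":0,"ty":0,"tz":0,"wx":0,"wy":0,"wz":0},{"gripper":0.012,"tx":0,"ty":0,"tz":0,"wx":0,"wy":0,"wz":0}]'
```

```text
t: 12.53
eef_pos: [429.6, -14.6, 45.3]
ee_rot: [[-0.1, 0.995, 0.002], [0.995, 0.1, 0.001], [0.0, 0.002, -1.0]]
wrist_force: [-1.7, -0.0, 7.1]
opening: 21.3
grip_force: 58.7
```

```bash
python3 -m creep '[{"gripper":0.012,"tx":0,"ty":0,"tz":-0.02,"wx":0,"wy":0,"wz":0},{"gripper":0.012,"tx":0,"ty":0,"tz":-0.035,"wx":0,"wy":0,"wz":0.05},{"gripper":0.012,"tx":0,"ty":0,"tz":-0.035,"wx":0,"wy":0,"wz":0.05},{"gripper":0.012,"tx":0.02,"ty":0.006,"tz":-0.02,"wx":0,"wy":0,"wz":0},{"gripper":0.012,"tx":0.037,"ty":0.01,"tz":-0.01,"wx":0,"wy":0,"wz":0},{"gripper":0.012,"tx":0.037,"ty":0.01,"tz":0,"wx":0,"wy":0,"wz":0},{"gripper":0.012,"tx":0.037,"ty":0.01,"tz":0,"wx":0,"wy":0,"wz":0},{"gripper":0.012,"tx":0.037,"ty":0.01,"tz":0,"wx":0,"wy":0,"wz":0},{"gripper":0.012,"tx":0.037,"ty":0.01,"tz":0,"wx":0,"wy":0,"wz":0},{"gripper":0.012,"tx":0.037,"ty":0.01,"tz":0,"wx":0,"wy":0,"wz":0},{"gripper":0.012,"tx":0.037,"ty":0.01,"tz":0,"wx":0,"wy":0,"wz":0},{"gripper":0.012,"tx":0.037,"ty":0.01,"tz":0,"wx":0,"wy":0,"wz":0}]'
python3 -m creep '[{"gripper":0.012,"tx":0.033,"ty":0.01,"tz":0,"wx":0,"wy":0,"wz":0},{"gripper":0.012,"tx":0.02,"ty":0.006,"tz":0,"wx":0,"wy":0,"wz":0},{"gripper":0.012,"tx":0.008,"ty":0.004,"tz":0,"wx":0,"wy":0,"wz":0},{"gripper":0.012,"tx":0,"ty":0,"tz":0,"wx":0,"wy":0,"wz":0.1},{"gripper":0.012,"tx":0,"ty":0,"tz":0,"wx":0,"wy":0,"wz":0},{"gripper":0.012,"tx":0,"ty":0,"tz":0.03,"wx":0,"wy":0,"wz":0},{"gripper":0.012,"tx":0,"ty":0,"tz":0.035,"wx":0,"wy":0,"wz":0},{"gripper":0.012,"tx":0,"ty":0,"tz":0.02,"wx":0,"wy":0,"wz":0},{"gripper":0.012,"tx":0,"ty":0,"tz":0.01,"wx":0,"wy":0,"wz":0},{"gripper":0.012,"tx":0,"ty":0,"tz":0,"wx":0,"wy":0,"wz":0},{"gripper":0.012,"tx":0,"ty":0,"tz":0,"wx":0,"wy":0,"wz":0}]'
```

```text
t: 13.53
eef_pos: [514.7, 303.4, 164.6]
ee_rot: [[-0.001, 1.0, 0.0], [1.0, 0.001, 0.001], [0.001, 0.0, -1.0]]
wrist_force: [0.2, -0.4, 0.3]
opening: 21.5
grip_force: 58.7
t: 14.45
eef_pos: [535.1, 361.7, 70.2]
ee_rot: [[0.099, 0.995, 0.001], [0.995, -0.099, -0.0], [0.0, 0.001, -1.0]]
wrist_force: [-0.1, 1.0, -0.0]
opening: 21.3
grip_force: 58.7
```

```bash
python3 -m creep '[{"gripper":0.012,"tx":0,"ty":0,"tz":0.012,"wx":0,"wy":0,"wz":0},{"gripper":0.012,"tx":0,"ty":0,"tz":0.006,"wx":0,"wy":0,"wz":0},{"gripper":0.012,"tx":0,"ty":0,"tz":0.0025,"wx":0,"wy":0,"wz":0},{"gripper":0.012,"tx":0,"ty":0,"tz":0,"wx":0,"wy":0,"wz":0},{"gripper":0.012,"tx":0,"ty":0,"tz":0,"wx":0,"wy":0,"wz":0}]'
```

```text
t: 14.87
eef_pos: [534.7, 362.5, 49.5]
ee_rot: [[0.099, 0.995, 0.0], [0.995, -0.099, 0.001], [0.001, 0.0, -1.0]]
wrist_force: [-2.8, -0.7, 3.4]
opening: 21.8
grip_force: 59.0
```

```bash
python3 -m creep '[{"gripper":0.03,"tx":0,"ty":0,"tz":0,"wx":0,"wy":0,"wz":0},{"gripper":0.05,"tx":0,"ty":0,"tz":0,"wx":0,"wy":0,"wz":0},{"gripper":0.085,"tx":0,"ty":0,"tz":0,"wx":0,"wy":0,"wz":0},{"gripper":0.085,"tx":0,"ty":0,"tz":0,"wx":0,"wy":0,"wz":0},{"gripper":0.085,"tx":0,"ty":0,"tz":-0.02,"wx":0,"wy":0,"wz":0},{"gripper":0.085,"tx":0,"ty":0,"tz":-0.04,"wx":0,"wy":0,"wz":0},{"gripper":0.085,"tx":0,"ty":0,"tz":-0.04,"wx":0,"wy":0,"wz":-0.05},{"gripper":0.085,"tx":0,"ty":0,"tz":-0.02,"wx":0,"wy":0,"wz":-0.05}]'
python3 -m creep '[{"gripper":0.085,"tx":-0.02,"ty":-0.018,"tz":0,"wx":0,"wy":0,"wz":0},{"gripper":0.085,"tx":-0.029,"ty":-0.027,"tz":0,"wx":0,"wy":0,"wz":0},{"gripper":0.085,"tx":-0.029,"ty":-0.027,"tz":0,"wx":0,"wy":0,"wz":0},{"gripper":0.085,"tx":-0.02,"ty":-0.019,"tz":0,"wx":0,"wy":0,"wz":0},{"gripper":0.085,"tx":-0.012,"ty":-0.011,"tz":0,"wx":0,"wy":0,"wz":0},{"gripper":0.085,"tx":-0.006,"ty":-0.0055,"tz":0,"wx":0,"wy":0,"wz":-0.065},{"gripper":0.085,"tx":0,"ty":0,"tz":0,"wx":0,"wy":0,"wz":-0.065},{"gripper":0.085,"tx":0,"ty":0,"tz":0,"wx":0,"wy":0,"wz":0},{"gripper":0.085,"tx":0,"ty":0,"tz":0,"wx":0,"wy":0,"wz":0},{"gripper":0.085,"tx":0,"ty":0,"tz":0,"wx":0,"wy":0,"wz":0}]'
python3 - <<'E'
from h import *
o=robot.get_obs();print(o['eef_pos'],np.abs(o['qvel']).max())
w=get_calibration('wrist');im2=read_camera('wrist')[:,:,::-1];cv2.imwrite('pics/w5.png',im2)
print('bond centre', px(w,[427.3,246.4,88]),'green in bay',px(w,[535,362.5,76]))
E
```

```text
t: 15.53
eef_pos: [536.1, 362.9, 173.9]
ee_rot: [[-0.002, 1.0, 0.005], [1.0, 0.002, 0.003], [0.003, 0.005, -1.0]]
wrist_force: [1.0, 0.3, 2.0]
opening: 85.3
grip_force: 0.0
t: 16.37
eef_pos: [427.3, 246.5, 168.8]
ee_rot: [[-0.128, 0.992, 0.0], [0.992, 0.128, -0.0], [-0.0, 0.0, -1.0]]
wrist_force: [-0.7, -0.0, -0.0]
opening: 84.9
grip_force: 0.0
[427.25690132 246.51424501 168.77799064] 0.006292708351155565
bond centre [325.95928399 266.54866015] green in bay [569.8955935   66.88847167]
```

View pics/w5.png

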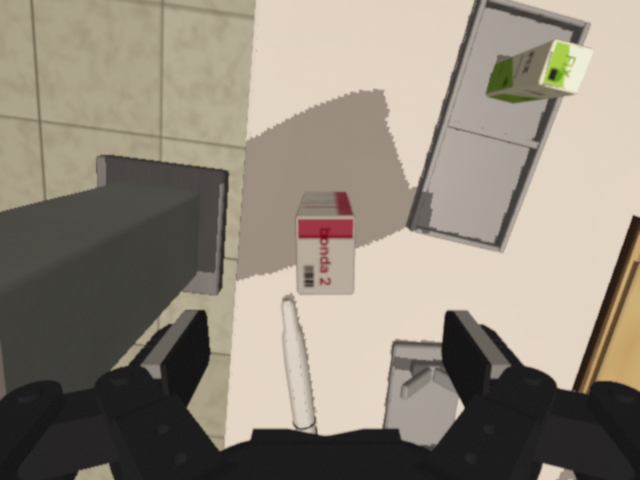

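Green stands upright in the left bay. The bond carton's top is centred at (326,256) and squared to the jaws. Descending and gripping near its top.

```bash
python3 -m creep '[{"gripper":0.085,"tx":0.003,"ty":0,"tz":0.025,"wx":0,"wy":0,"wz":0},{"gripper":0.085,"tx":0,"ty":0,"tz":0.03,"wx":0,"wy":0,"wz":0},{"gripper":0.085,"tx":0,"ty":0,"tz":0.03,"wx":0,"wy":0,"wz":0},{"gripper":0.085,"tx":0,"ty":0,"tz":0.014,"wx":0,"wy":0,"wz":0},{"gripper":0.075,"tx":0,"ty":0,"tz":0.008,"wx":0,"wy":0,"wz":0},{"gripper":0.05,"tx":0,"ty":0,"tz":0,"wx":0,"wy":0,"wz":0},{"gripper":0.022,"tx":0,"ty":0,"tz":0,"wx":0,"wy":0,"wz":0},{"gripper":0.022,"tx":0,"ty":0,"tz":0,"wx":0,"wy":0,"wz":0},{"gripper":0.022,"tx":0,"ty":0,"tz":0,"wx":0,"wy":0,"wz":0},{"gripper":0.022,"tx":0,"ty":0,"tz":0,"wx":0,"wy":0,"wz":0},{"gripper":0.022,"tx":0,"ty":0,"tz":0,"wx":0,"wy":0,"wz":0},{"gripper":0.022,"tx":0,"ty":0,"tz":0,"wx":0,"wy":0,"wz":0}]'
```

```text
t: 17.42
eef_pos: [427.6, 249.9, 63.1]
ee_rot: [[-0.13, 0.991, 0.002], [0.991, 0.13, 0.002], [0.001, 0.002, -1.0]]
wrist_force: [-0.1, -0.7, 6.2]
opening: 31.2
grip_force: 61.6
```

```bash
python3 -m creep '[{"gripper":0.022,"tx":0,"ty":0,"tz":-0.02,"wx":0,"wy":0,"wz":0},{"gripper":0.022,"tx":0,"ty":0,"tz":-0.025,"wx":0,"wy":0,"wz":0.065},{"gripper":0.022,"tx":0,"ty":0,"tz":-0.015,"wx":0,"wy":0,"wz":0.065},{"gripper":0.022,"tx":0.007,"ty":0.02,"tz":0,"wx":0,"wy":0,"wz":0},{"gripper":0.022,"tx":0.011,"ty":0.03,"tz":0,"wx":0,"wy":0,"wz":0},{"gripper":0.022,"tx":0.011,"ty":0.03,"tz":0,"wx":0,"wy":0,"wz":0},{"gripper":0.022,"tx":0.005,"ty":0.014,"tz":0,"wx":0,"wy":0,"wz":0},{"gripper":0.022,"tx":0.003,"ty":0.006,"tz":0,"wx":0,"wy":0,"wz":0.1},{"gripper":0.022,"tx":0,"ty":0,"tz":0,"wx":0,"wy":0,"wz":0},{"gripper":0.022,"tx":0,"ty":0,"tz":0.02,"wx":0,"wy":0,"wz":0},{"gripper":0.022,"tx":0,"ty":0,"tz":0.02,"wx":0,"wy":0,"wz":0},{"gripper":0.022,"tx":0,"ty":0,"tz":0.012,"wx":0,"wy":0,"wz":0}]'
python3 -m creep '[{"gripper":0.022,"tx":0,"ty":0,"tz":0.0035,"wx":0,"wy":0,"wz":0},{"gripper":0.022,"tx":0,"ty":0,"tz":0.0005,"wx":0,"wy":0,"wz":0},{"gripper":0.022,"tx":0,"ty":0,"tz":0,"wx":0,"wy":0,"wz":0},{"gripper":0.022,"tx":0,"ty":0,"tz":0,"wx":0,"wy":0,"wz":0}]'
```

```text
t: 18.42
eef_pos: [525.2, 286.0, 68.1]
ee_rot: [[0.096, 0.995, -0.002], [0.995, -0.096, -0.001], [-0.001, -0.002, -1.0]]
wrist_force: [-1.1, -0.1, -0.5]
opening: 31.5
grip_force: 60.8
t: 18.75
eef_pos: [526.0, 286.3, 66.7]
ee_rot: [[0.097, 0.995, -0.001], [0.995, -0.097, 0.0], [0.0, -0.001, -1.0]]
wrist_force: [-3.9, -2.0, 6.0]
opening: 31.8
grip_force: 61.4
```

```bash
python3 -m creep '[{"gripper":0.045,"tx":0,"ty":0,"tz":0,"wx":0,"wy":0,"wz":0},{"gripper":0.06,"tx":0,"ty":0,"tz":0,"wx":0,"wy":0,"wz":0},{"gripper":0.085,"tx":0,"ty":0,"tz":0,"wx":0,"wy":0,"wz":0},{"gripper":0.085,"tx":0,"ty":0,"tz":0,"wx":0,"wy":0,"wz":0},{"gripper":0.085,"tx":0,"ty":0,"tz":-0.02,"wx":0,"wy":0,"wz":0},{"gripper":0.085,"tx":0,"ty":0,"tz":-0.035,"wx":0,"wy":0,"wz":0},{"gripper":0.085,"tx":0,"ty":0,"tz":-0.035,"wx":0,"wy":0,"wz":-0.05},{"gripper":0.085,"tx":0,"ty":0,"tz":-0.01,"wx":0,"wy":0,"wz":-0.05}]'
python3 -m creep '[{"gripper":0.085,"tx":-0.02,"ty":-0.012,"tz":0,"wx":0,"wy":0,"wz":0},{"gripper":0.085,"tx":-0.033,"ty":-0.02,"tz":0,"wx":0,"wy":0,"wz":0},{"gripper":0.085,"tx":-0.034,"ty":-0.02,"tz":0,"wx":0,"wy":0,"wz":0},{"gripper":0.085,"tx":-0.034,"ty":-0.02,"tz":0.01,"wx":0,"wy":0,"wz":0},{"gripper":0.085,"tx":-0.029,"ty":-0.017,"tz":0.015,"wx":0,"wy":0,"wz":0},{"gripper":0.085,"tx":-0.016,"ty":-0.01,"tz":0.015,"wx":0,"wy":0,"wz":0},{"gripper":0.085,"tx":-0.007,"ty":-0.004,"tz":0.006,"wx":0,"wy":0,"wz":-0.113},{"gripper":0.085,"tx":0,"ty":0,"tz":0,"wx":0,"wy":0,"wz":-0.113},{"gripper":0.085,"tx":0,"ty":0,"tz":0,"wx":0,"wy":0,"wz":0},{"gripper":0.085,"tx":0,"ty":0,"tz":0,"wx":0,"wy":0,"wz":0},{"gripper":0.085,"tx":0,"ty":0,"tz":0,"wx":0,"wy":0,"wz":0}]'
python3 - <<'E'
from h import *
o=robot.get_obs();print(o['eef_pos'],np.abs(o['qvel']).max())
w=get_calibration('wrist');im2=read_camera('wrist')[:,:,::-1];cv2.imwrite('pics/w6.png',im2)
c=get_calibration('top')
F=lambda X,Y,z:at(c,(210+X/2.7-.3,236+Y/2.7-.3),z)
print([px(w,p).round() for p in (F(289,220,9),F(454,181,9),[422.7,112.9,9])])
E
```

```text
t: 19.42
eef_pos: [528.9, 287.0, 171.4]
ee_rot: [[-0.002, 1.0, 0.006], [1.0, 0.002, 0.004], [0.004, 0.006, -1.0]]
wrist_force: [0.0, -0.5, 1.0]
opening: 85.0
grip_force: 0.0
t: 20.33
eef_pos: [424.2, 113.6, 120.1]
ee_rot: [[-0.221, 0.975, 0.001], [0.975, 0.221, 0.0], [0.0, 0.001, -1.0]]
wrist_force: [0.6, 0.0, 0.3]
opening: 84.9
grip_force: 0.0
[424.18237911 113.62197414 120.10372748] 0.011207620143133278
[array([323., 127.]), array([324., 355.]), array([323., 251.])]
```

View pics/w6.png

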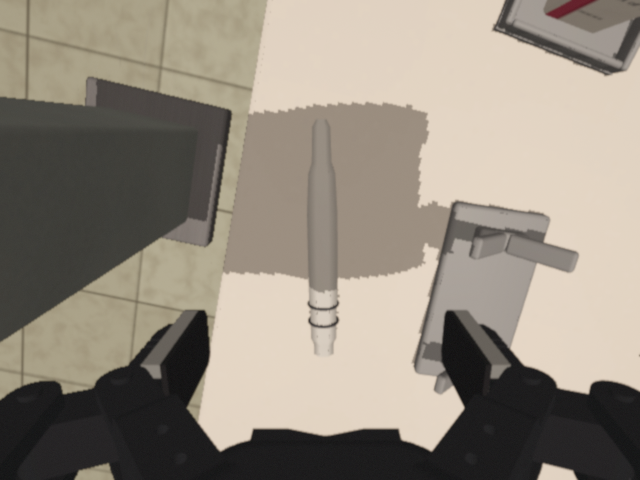

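The rod is aligned with the jaws: ends at (321,119) and (323,356), about 2 mm from the prediction. Bond is in its bay. Before going low I'll work out how far the open fingertips reach from their pixels.

Run:
```python
from h import *
o=robot.get_obs();w=get_calibration('wrist');R=np.array(o['ee_rot'])
for z in (0,6,13,19,25):
    print(z,[px(w,o['eef_pos']+R@np.array([x,y,z])).round() for x in(11,-11) for y in (-42.5,42.5)])
```

```text
0 [array([200., 314.]), array([452., 315.]), array([206., 371.]), array([446., 371.])]
6 [array([205., 307.]), array([447., 307.]), array([210., 362.]), array([442., 362.])]
13 [array([211., 299.]), array([441., 299.]), array([216., 351.]), array([436., 352.])]
19 [array([215., 292.]), array([437., 292.]), array([220., 343.]), array([432., 344.])]
25 [array([219., 286.]), array([433., 287.]), array([223., 336.]), array([429., 336.])]
```

Open tips stand about 5 mm ahead of the TCP, so about 18 mm when nearly shut. TCP at z≈20.5 is therefore safe.

```bash
python3 -m creep '[{"gripper":0.085,"tx":0.002,"ty":-0.001,"tz":0.02,"wx":0,"wy":0,"wz":0},{"gripper":0.085,"tx":0,"ty":0,"tz":0.03,"wx":0,"wy":0,"wz":0},{"gripper":0.085,"tx":0,"ty":0,"tz":0.025,"wx":0,"wy":0,"wz":0},{"gripper":0.085,"tx":0,"ty":0,"tz":0.015,"wx":0,"wy":0,"wz":0},{"gripper":0.07,"tx":0,"ty":0,"tz":0.0095,"wx":0,"wy":0,"wz":0},{"gripper":0.05,"tx":0,"ty":0,"tz":0,"wx":0,"wy":0,"wz":0},{"gripper":0.03,"tx":0,"ty":0,"tz":0,"wx":0,"wy":0,"wz":0},{"gripper":0.01,"tx":0,"ty":0,"tz":0,"wx":0,"wy":0,"wz":0},{"gripper":0.01,"tx":0,"ty":0,"tz":0,"wx":0,"wy":0,"wz":0},{"gripper":0.01,"tx":0,"ty":0,"tz":0,"wx":0,"wy":0,"wz":0},{"gripper":0.01,"tx":0,"ty":0,"tz":0,"wx":0,"wy":0,"wz":0},{"gripper":0.01,"tx":0,"ty":0,"tz":0,"wx":0,"wy":0,"wz":0}]'
```

```text
t: 21.38
eef_pos: [423.2, 115.4, 21.5]
ee_rot: [[-0.224, 0.975, 0.002], [0.975, 0.224, 0.001], [0.001, 0.002, -1.0]]
wrist_force: [-1.3, -0.9, 6.8]
opening: 16.4
grip_force: 58.6
```

```bash
python3 -m creep '[{"gripper":0.01,"tx":0,"ty":0,"tz":-0.02,"wx":0,"wy":0,"wz":0},{"gripper":0.01,"tx":0,"ty":0,"tz":-0.03,"wx":0,"wy":0,"wz":0.113},{"gripper":0.01,"tx":0,"ty":0,"tz":-0.02,"wx":0,"wy":0,"wz":0.113},{"gripper":0.01,"tx":-0.003,"ty":0.018,"tz":0,"wx":0,"wy":0,"wz":0},{"gripper":0.01,"tx":-0.004,"ty":0.028,"tz":0,"wx":0,"wy":0,"wz":0},{"gripper":0.01,"tx":-0.004,"ty":0.032,"tz":0,"wx":0,"wy":0,"wz":0},{"gripper":0.01,"tx":-0.002,"ty":0.018,"tz":0,"wx":0,"wy":0,"wz":0},{"gripper":0.01,"tx":0,"ty":0.009,"tz":0,"wx":0,"wy":0,"wz":-0.066},{"gripper":0.01,"tx":0,"ty":0,"tz":0,"wx":0,"wy":0,"wz":0},{"gripper":0.01,"tx":0,"ty":0,"tz":0,"wx":0,"wy":0,"wz":0}]'
python3 - <<'E'
from h import *
o=robot.get_obs();print(o['eef_pos'])
w=get_calibration('wrist');im2=read_camera('wrist')[:,:,::-1];cv2.imwrite('pics/w7.png',im2)
R=np.array([[np.cos(.066),-np.sin(.066)],[np.sin(.066),np.cos(.066)]])
for l in [(0,42,22),(0,-42,22),(30,60,10),(-30,60,10)]:
    q=R@np.array(l[:2])+[528.2,99.6];print(l,px(w,[*q,l[2]]).round())
E
```

```text
t: 22.22
eef_pos: [527.3, 101.8, 90.4]
ee_rot: [[-0.064, 0.998, -0.0], [0.998, 0.064, -0.0], [-0.0, -0.0, -1.0]]
wrist_force: [0.1, -0.5, -0.2]
opening: 16.2
grip_force: 59.3
[527.33548498 101.80455949  90.43727156]
(0, 42, 22) [327. 197.]
(0, -42, 22) [327. 351.]
(30, 60, 10) [387. 157.]
(-30, 60, 10) [267. 157.]
```

View pics/w7.png

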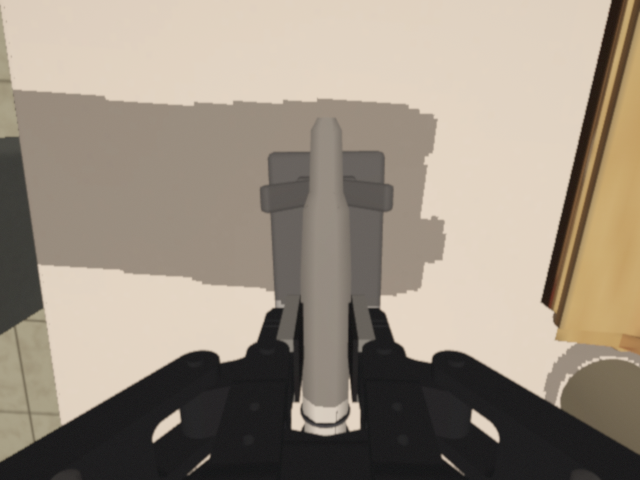

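Rod and cradle are centred on the same line (u≈326) and parallel. Lowering.

```bash
python3 -m creep '[{"gripper":0.01,"tx":0.001,"ty":0.001,"tz":0.015,"wx":0,"wy":0,"wz":0},{"gripper":0.01,"tx":0,"ty":0,"tz":0.016,"wx":0,"wy":0,"wz":0},{"gripper":0.01,"tx":0,"ty":0,"tz":0.007,"wx":0,"wy":0,"wz":0},{"gripper":0.01,"tx":0,"ty":0,"tz":0.004,"wx":0,"wy":0,"wz":0},{"gripper":0.01,"tx":0,"ty":0,"tz":0.001,"wx":0,"wy":0,"wz":0},{"gripper":0.01,"tx":0,"ty":0,"tz":0,"wx":0,"wy":0,"wz":0},{"gripper":0.01,"tx":0,"ty":0,"tz":0,"wx":0,"wy":0,"wz":0}]'
```

```text
t: 22.85
eef_pos: [528.3, 103.1, 47.8]
ee_rot: [[-0.066, 0.998, 0.0], [0.998, 0.066, 0.0], [0.0, 0.0, -1.0]]
wrist_force: [-0.4, -0.1, -0.5]
opening: 16.4
grip_force: 59.3
```

```bash
python3 -m creep '[{"gripper":0.01,"tx":0,"ty":0,"tz":0.001,"wx":0,"wy":0,"wz":0},{"gripper":0.01,"tx":0,"ty":0,"tz":0.001,"wx":0,"wy":0,"wz":0},{"gripper":0.01,"tx":0,"ty":0,"tz":0,"wx":0,"wy":0,"wz":0},{"gripper":0.01,"tx":0,"ty":0,"tz":0,"wx":0,"wy":0,"wz":0}]'
```

```text
t: 23.18
eef_pos: [528.7, 103.2, 46.9]
ee_rot: [[-0.066, 0.998, 0.001], [0.998, 0.066, 0.001], [0.001, 0.001, -1.0]]
wrist_force: [-6.1, -1.6, 14.8]
opening: 16.3
grip_force: 61.2
```

```bash
python3 -m creep '[{"gripper":0.02,"tx":0,"ty":0,"tz":0,"wx":0,"wy":0,"wz":0},{"gripper":0.03,"tx":0,"ty":0,"tz":0,"wx":0,"wy":0,"wz":0},{"gripper":0.045,"tx":0,"ty":0,"tz":0,"wx":0,"wy":0,"wz":0},{"gripper":0.06,"tx":0,"ty":0,"tz":0,"wx":0,"wy":0,"wz":0},{"gripper":0.06,"tx":0,"ty":0,"tz":-0.015,"wx":0,"wy":0,"wz":0},{"gripper":0.06,"tx":0,"ty":0,"tz":-0.03,"wx":0,"wy":0,"wz":0},{"gripper":0.06,"tx":0,"ty":0,"tz":-0.035,"wx":0,"wy":0,"wz":0},{"gripper":0.06,"tx":0,"ty":0,"tz":-0.035,"wx":0,"wy":0,"wz":0},{"gripper":0.06,"tx":0,"ty":0,"tz":-0.035,"wx":0,"wy":0,"wz":0},{"gripper":0.06,"tx":0,"ty":0,"tz":-0.02,"wx":0,"wy":0,"wz":0},{"gripper":0.06,"tx":0,"ty":0,"tz":0,"wx":0,"wy":0,"wz":0},{"gripper":0.06,"tx":0,"ty":0,"tz":0,"wx":0,"wy":0,"wz":0}]'
python3 - <<'E'
from h import *
cv2.imwrite('pics/w8.png',read_camera('wrist')[:,:,::-1])
w=get_calibration('wrist');print([px(w,p).round() for p in ([528.2,99.6,34],[523.5,173,34],[533,26,34])])
E
python3 -m creep '[{"gripper":0.06,"tx":0.02,"ty":-0.01,"tz":0,"wx":0,"wy":0,"wz":0},{"gripper":0.06,"tx":0.035,"ty":-0.015,"tz":0,"wx":0,"wy":0,"wz":0},{"gripper":0.06,"tx":0.037,"ty":-0.015,"tz":0,"wx":0,"wy":0,"wz":0},{"gripper":0.06,"tx":0.037,"ty":-0.015,"tz":0,"wx":0,"wy":0,"wz":0},{"gripper":0.06,"tx":0.037,"ty":-0.015,"tz":0,"wx":0,"wy":0,"wz":0},{"gripper":0.06,"tx":0.037,"ty":-0.015,"tz":0,"wx":0,"wy":0,"wz":0},{"gripper":0.06,"tx":0.037,"ty":-0.015,"tz":0,"wx":0,"wy":0,"wz":0},{"gripper":0.06,"tx":0.037,"ty":-0.015,"tz":0,"wx":0,"wy":0,"wz":0},{"gripper":0.06,"tx":0.037,"ty":-0.015,"tz":0,"wx":0,"wy":0,"wz":0},{"gripper":0.06,"tx":0.037,"ty":-0.015,"tz":0,"wx":0,"wy":0,"wz":0},{"gripper":0.06,"tx":0.02,"ty":-0.01,"tz":0,"wx":0,"wy":0,"wz":0},{"gripper":0.06,"tx":0,"ty":0,"tz":0,"wx":0,"wy":0,"wz":0}]'
python3 -m creep '[{"gripper":0.06,"tx":0.02,"ty":-0.02,"tz":0,"wx":0,"wy":0,"wz":0},{"gripper":0.06,"tx":0.025,"ty":-0.03,"tz":0,"wx":0,"wy":0,"wz":0},{"gripper":0.06,"tx":0.025,"ty":-0.03,"tz":0,"wx":0,"wy":0,"wz":0},{"gripper":0.06,"tx":0.02,"ty":-0.02,"tz":0,"wx":0,"wy":0,"wz":0},{"gripper":0.06,"tx":0,"ty":0,"tz":0,"wx":0,"wy":0,"wz":0},{"gripper":0.06,"tx":0,"ty":0,"tz":0,"wx":0,"wy":0,"wz":0}]'
python3 - <<'E'
from h import *
t=read_camera('top')[:,:,::-1];s=read_camera('side')[:,:,::-1];w8=cv2.imread('pics/w8.png')
A=cv2.resize(t[225:335,200:500],(800,293),interpolation=cv2.INTER_CUBIC)
B=cv2.resize(s[190:330,200:400],(438,307),interpolation=cv2.INTER_CUBIC);C=cv2.resize(w8[:,90:590],(362,307))
cv2.imwrite('pics/fin.png',np.vstack([A,np.hstack([B,C])]))
c=get_calibration('top')
for n,p in dict(red=[535,-85.5,102],amber=[532,-165,82],green=[535.5,362.6,76],bond=[527.5,287,92],hpa=[523.5,173,34],hpb=[533,26,34]).items():
    u,v=px(c,p);print(n,((u-200)*800/300).round(),((v-225)*293/110).round())
E
```

```text
t: 24.18
eef_pos: [528.9, 103.2, 216.3]
ee_rot: [[-0.067, 0.998, 0.002], [0.998, 0.067, 0.001], [0.001, 0.002, -1.0]]
wrist_force: [0.1, 0.0, 0.2]
opening: 60.0
grip_force: 0.0
[array([326., 229.]), array([326., 131.]), array([326., 314.])]
t: 25.23
eef_pos: [343.0, 468.0, 212.3]
ee_rot: [[-0.076, 0.997, -0.004], [0.997, 0.076, -0.002], [-0.002, -0.004, -1.0]]
wrist_force: [-0.7, 0.4, -0.9]
opening: 60.0
grip_force: 0.0
t: 25.73
eef_pos: [240.9, 546.4, 213.0]
ee_rot: [[-0.071, 0.998, -0.002], [0.997, 0.071, -0.003], [-0.003, -0.002, -1.0]]
wrist_force: [1.3, 0.7, 0.6]
opening: 60.1
grip_force: 0.0
red 644.0 83.0
amber 735.0 90.0
green 94.0 88.0
bond 183.0 95.0
hpa 323.0 108.0
hpb 494.0 96.0
```

View pics/fin.png

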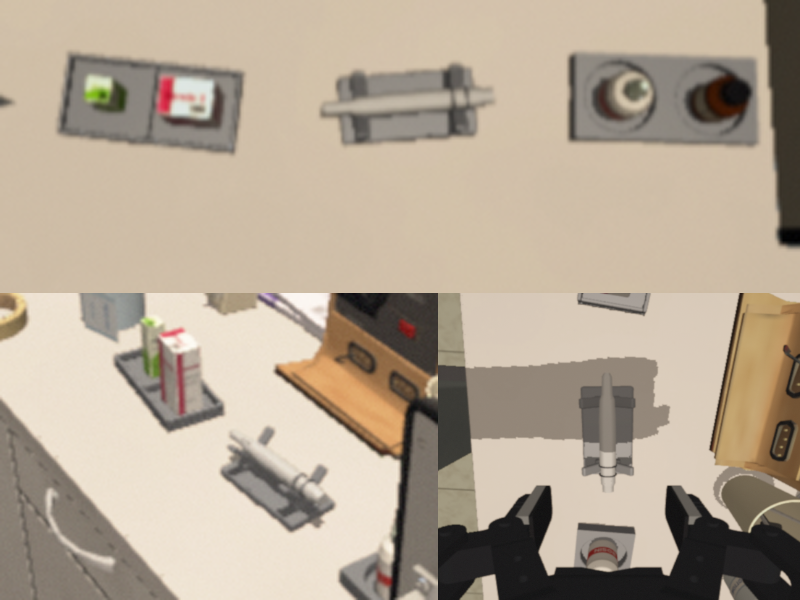

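All five are in place. Cartons are upright in their bays (top panel (100,90) and (187,98)), the rod lies level across both Vs (ends (322,110), (494,96)), and the bottles stand in their wells ((635,92), (735,92)). All are within a few mm of where I planned.

```bash
python3 -c "
from cell import job,robot
print(robot.get_obs()['t'],job.hand_in())"
```

```text
the job is handed in; nothing more can be done
25.8333 None
```

I handed the job in at 25.8 s: the last pictures show both bottles upright in their wells, both cartons upright in their bays and the handpiece lying in both Vs, with the pouch roll and beaker untouched; no verdict came back.

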